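Line up the strap of the neck jig with a tapered drift and bolt it

TASK

The steel strap of the violin-neck jig has swung out of line with its near pillar. Push the tapered drift down through the strap's hole into the pillar's hole until its collar is down on the strap, so that the taper levers the two holes into line; then pull the drift out and drop the bolt through both holes until its flange is down on the strap. Finish with the drift standing in a socket of its wooden stand, and do not disturb the spool clamp or the sanding block.

Things in the scene. Friction and masses are not known exactly. Their poses are not given: they have to be found in the camera images.
- pillar_hole (a point): Centre of the mouth of the hole in the near pillar of the fixed neck jig, on its flat top 66 mm above the bench. Hole 24 mm across, vertical, open down to the bench. z up; x points along the jig to the far pillar, 110 mm away. Pillars: pale wood, 54 x 60 mm, 66 mm high; between them, along y, lies a violin neck blank 303 mm long, its top below 68 mm.
- strap_hole (a point): Centre of the mouth of the 24 mm hole in the free end of the dark steel strap (150 x 40 x 10 mm), on its top face 77 mm above the bench. The strap lies flat 1 mm over the pillar tops and ends 20 mm beyond the hole. At the start the hole is 8 to 12 mm to the side of the pillar's hole. The pivot bolt's head, 110 mm away, stands 12 mm above the strap.
- strap (a joint): Turn of the strap about the upright pivot bolt in the far pillar, rad: 0 = holes in line; it starts at +0.075 to +0.105 (hole displaced towards the jig's -y). Stiff: it stays where it is left and needs about 4 N sideways at the hole to move.
- drift: Tapered drift, 141 mm long, upright in one socket of the stand. Origin: centre of the underside of its collar (38 mm wide, 5 mm thick); z up to the handle. Below: 17 mm of parallel steel 22.5 mm thick, then a taper to a 7 mm tip at 70 mm. Above: brass ferrule 25 mm thick up to 13 mm, round dark wood handle 24 mm thick from 13 to 55 mm, knob end 27 mm thick up to 71 mm. 0.15 to 0.3 kg.
- drift_tip (a point): The tip of the drift, on its axis, 70 mm below the underside of the collar.
- bolt: The steel bolt, 94 mm long, upright in the other socket of the stand. Origin at the centre of the underside of its flange (38 mm wide, 4 mm thick), z up to the head. Below: a plain round shank 18.5 mm thick, 60 mm long, with a 3 mm chamfer at the end (to 14.5 mm). Above the flange: a round head 29 mm thick from 4 to 34 mm above the origin. 0.14 to 0.28 kg.
- socket_a (a point): Centre of the mouth of one socket of the fixed wooden stand, on its top face 86 mm above the bench: a vertical hole 28 mm across through the 12 mm top (60 x 170 mm), open below. Drift and bolt hang in the sockets by collar and flange; which is in which varies.
- socket_b (a point): The same for the other socket, 90 mm from the first.
- spool: Bystander: a turned wooden spool clamp with wing nut standing on end, 35 mm thick, 68 mm high, behind the work. Origin at the centre of its underside.
- block: Bystander: a cork sanding block 46 x 90 x 27 mm lying on the bench in front of the work. Origin at the centre of its underside.
There are look-alikes about, which are no part of the job. What is shaped like the drift but blue or green is not meant. Leave any turquoise look-alike of the bolt alone.

How it is judged:
By the outcome, as a careful person would: the job done as asked, in the order asked, and still so for the second after the job is handed in, with the robot touching nothing.
It also fails if it takes over 64 s, if anything falls off the work surface, if the arm or the gripper's body presses on something with over 40 N, if the wrist force passes 120 N, or if a joint passes its speed limit or range.

ROBOT

A 6-joint arm with a two-finger parallel gripper is mounted at the origin on a cart in front of the work surface, level with it; the furniture and walls round the work are solid. World frame = base frame: x ahead of the robot, y to its left, z up, the work surface at z = 0. Lengths are in mm, angles in degrees, forces in N, time in s.
With the tool pointing down it reaches from about 350 to 850 mm from the base axis. Payload 8.1 kg.
Tool frame: the origin (TCP) lies at the very end of the fingers, on their centre line; the grasp point (between the pads) lies 19 mm behind it; z points along the fingers, y is the direction in which the jaws open and shut (so a half turn about z gives the same grasp; the last joint's range is limited). The gripper opens to 85 mm and grips with 20 to 120 N. Pads are 22 mm wide; open, the fingers measure 114 mm over their backs; the gripper's body (76 mm by 85 mm) begins 54 mm behind the grasp point. The pads swing forward as they close: fully open they stand 13 mm farther back than shut.
Start: joints at [-75.94, 7.471, 85.268, -0, 87.261, -4.893], TCP at [194.9, -567.467, 231.292] pointing down, gripper open.
Joint ranges: [-169.43, 169.43], [-51.17, 129.36], [1.28, 143.12], [-76.62, 256.62], [0, 156.53], [-152.29, 152.29]. Speed limits (degrees/s): [136.94, 136.94, 159.86, 180, 180, 180].

INTERFACE

Orientations are given as [roll, pitch, yaw] about the fixed x, y, z axes, in that order (R = Rz(yaw) Ry(pitch) Rx(roll)).
In Python, from bench import sensors, viewer, job gives the robot as it stands.
- The arm moves only by the shell command python3 -m pendant 'ROWS' [FORCE]. ROWS is JSON, one flat list of numbers, 5 for each row, row after row: the shift along the world's x, y, z in mm, then the turn about the world's z in rad, then the finger opening in mm, from 0 to 85.4. In form: [x, y, z, twist, hand, x, y, z, twist, hand, ...]. A call has 1 to 12 rows; each row shifts and turns the pose as measured when the row begins; what a row does not reach is not made up. A row lasts 1/12 s, in which the tool goes at most 41.7 mm and 7.16 degrees, less where a joint would pass 70% of its speed; a pose out of reach is approached as far as the arm can. A call with a gripper value outside its range is refused whole. The fingers move at their own pace and stop on an object; FORCE is the grip in N (left out, the last holds). Time passes only in rows, so rows that do not move let the fingers close. It gives the time, the measured TCP pose, the force and the opening at its end, in the units of the state.
- sensors.sense(): the state, without advancing time (a new reading comes with each control period).
- viewer.snapshot(name): name is "side" or "top" or "wrist"; returns a dict with "frame" (400x640x3 uint8, blue, green, red), "z_map" (400x640 float32, mm along the optical axis (not along the pixel's ray), 0 where there is no reading), "fx", "fy", "cx", "cy" (pixels), "k1" (the pictures are not rectified: a ray, as slopes to the right and down, at radius r is drawn at 1 + k1 r^2 times it, then the intrinsics apply), "view" (4x4, takes a point from world to camera coordinates). Camera axes: x right, y down, z forward; pixel columns grow to the right and rows downward; lengths in mm; the calibration is good to about 2 mm. A picture is of the moment at which its call begins.
- job.hand_in(): hands the job in, once; it reports no verdict.
The state is a dict: "time": time; "joint_pos": joint angles; "qd": joint speeds; "joint_efforts": joint torques, N m; "tool_pos": TCP position; "tcp_rot": TCP orientation; "ft_force": force on the tool from outside, world axes, zero at the start; "wrist_torque": the same for the moment, N m; "finger_gap": finger opening in mm.
Only numpy, scipy, OpenCV 4.12 (cv2) and the standard library are available. Lean on these libraries where they do the work, as an engineer would, in place of code of your own. Each camera call takes 0.05 s, during which the arm holds its last target.

## Working session

There is one attempt and no reset: what is moved stays moved. The work goes in short steps, Python scripts to look and compute and a shell command to move; the robot and the scene stay as the last step left them, time stands still between calls to the robot, and variables do not carry over. Pictures are saved under pics/ and viewed, and the job is handed in when it is done.

```bash
ls; mkdir -p pics
cat > h.py <<'E'
import numpy as np, cv2, pickle
from bench import sensors, viewer
def snap(n,tag):
    s=viewer.snapshot(n); pickle.dump(s,open(f'pics/{tag}.pkl','wb')); cv2.imwrite(f'pics/{tag}.png',s['frame']); return s
def load(tag): return pickle.load(open(f'pics/{tag}.pkl','rb'))
def ray(s,u,v):
    K=np.array([[s['fx'],0,s['cx']],[0,s['fy'],s['cy']],[0,0,1.]])
    x,y=(u-s['cx'])/s['fx'],(v-s['cy'])/s['fy']
    a,b=x,y
    for _ in range(20):
        f=1+s['k1']*(a*a+b*b); a,b=x/f,y/f
    return np.array([a,b,1.])
def at_z(s,u,v,z):
    V=np.array(s['view']);R,t=V[:3,:3],V[:3,3]
    c=-R.T@t; d=R.T@ray(s,u,v); return c+d*(z-c[2])/d[2]
def dep(s,u,v):
    V=np.array(s['view']);R,t=V[:3,:3],V[:3,3]
    z=s['z_map'][int(round(v)),int(round(u))]; return R.T@(ray(s,u,v)*z-t)
def proj(s,p):
    V=np.array(s['view']);c=V[:3,:3]@np.array(p)+V[:3,3];a,b=c[:2]/c[2];f=1+s['k1']*(a*a+b*b)
    return s['fx']*a*f+s['cx'],s['fy']*b*f+s['cy']
def crop(tag,u0,v0,u1,v1,k,out):
    f=load(tag)['frame'][v0:v1,u0:u1]; cv2.imwrite(f'pics/{out}.png',cv2.resize(f,None,fx=k,fy=k,interpolation=cv2.INTER_CUBIC))
E
python3 - <<'E'
from h import *
for n in ['top','side']:
    s=snap(n,n+'0'); V=np.array(s['view']); print(n,s['fx'],s['k1'],(-V[:3,:3].T@V[:3,3]).round(),V[:3,:3].round(2).tolist())
print(sensors.sense())
E
```

```text
pics
top 441.7671328100643 0.0013760184307675062 [ 395.  -26. 1008.] [[0.02, -1.0, 0.0], [-0.98, -0.02, -0.17], [0.17, 0.0, -0.99]]
side 459.6230899148901 0.028090449912363768 [  635. -1117.   468.] [[1.0, 0.09, -0.02], [0.01, -0.34, -0.94], [-0.09, 0.94, -0.34]]
{'time': 0.1, 'joint_pos': array([-7.59424837e+01,  7.51148766e+00,  8.53227161e+01, -2.12831120e-04,
        8.72603969e+01, -4.89349639e+00]), 'qd': array([ 0.05336107, -0.08444218, -0.08113657, -0.05890043,  0.06869836,
       -0.03975923]), 'joint_efforts': array([ 1.12275724e-03, -5.70947635e+01, -5.01944196e+01, -3.73975417e-04,
        8.17278429e-03,  1.58178068e-05]), 'tool_pos': array([ 194.75322007, -567.0010642 ,  230.34505279]), 'tcp_rot': array([-1.79905726e+02, -7.85799436e-03,  1.89510166e+01]), 'ft_force': array([ 0.33646185, -0.0070087 , -0.31218031]), 'wrist_torque': array([ 0.00523158,  0.00205525, -0.00588216]), 'finger_gap': 85.23783811711223}
```

View pics/top0.png

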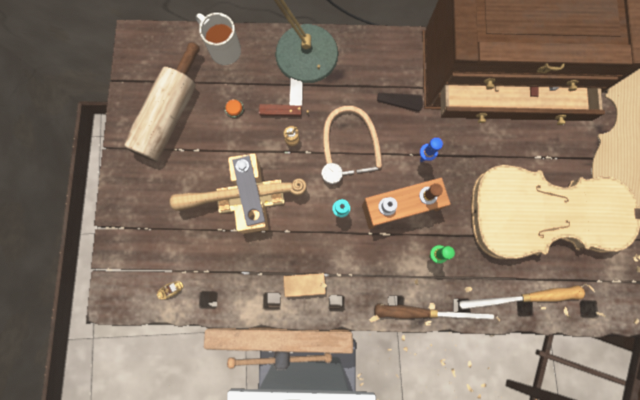

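View pics/side0.png

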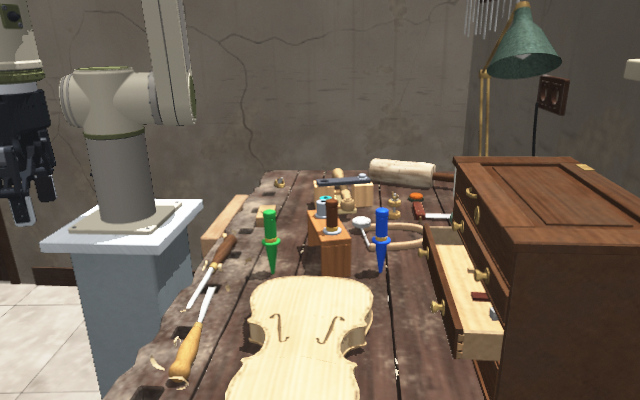

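The top view shows the strap with its pivot at about (243,167) and its hole at about (254,215). The stand holds the bolt at about (389,206) and the brown-handled drift at about (432,195). The blue, green and turquoise items are the look-alikes. I'll enlarge.

```bash
python3 - <<'E'
from h import *
crop('top0',215,140,315,240,8,'c_jig'.replace('c','c0')) 
crop('top0',360,170,460,240,8,'c0_stand')
crop('top0',275,110,335,160,8,'c0_spool')
E
python3 -c "
import cv2
a=cv2.imread('pics/c0_jig.png');print(a.shape);cv2.imwrite('pics/c0_jig.png',cv2.resize(a,(600,600)))"
```

```text
(800, 800, 3)
```

View pics/c0_jig.png

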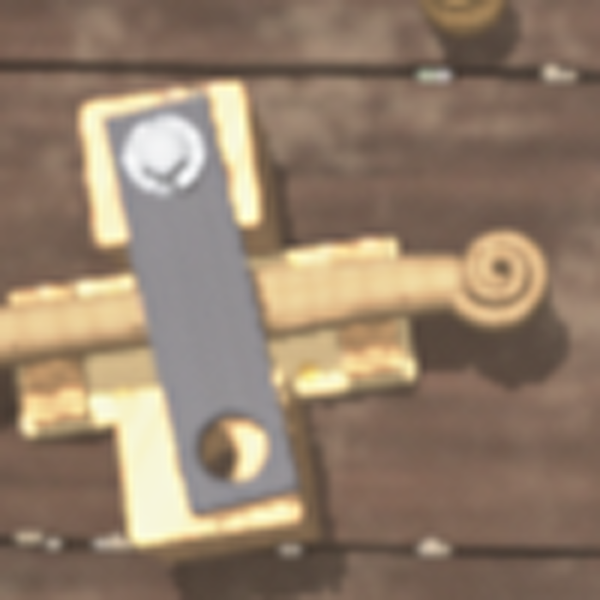

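View pics/c0_stand.png

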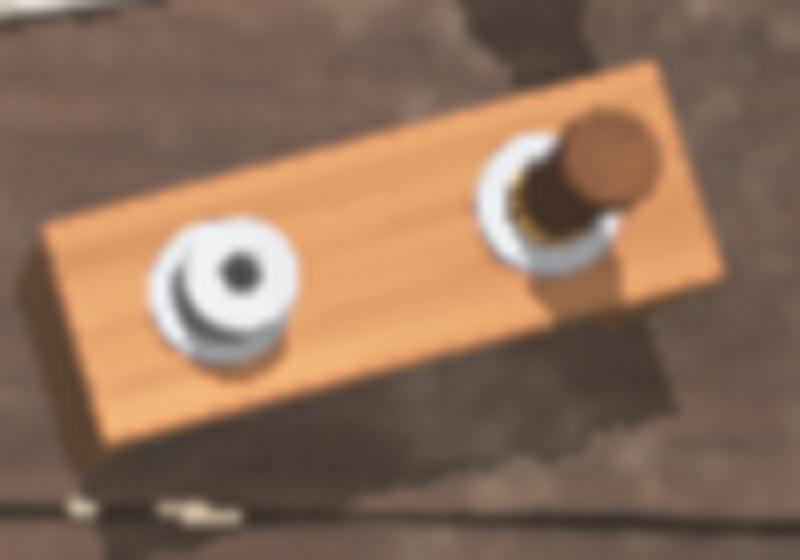

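Run:
```python
from h import *
s=load('top0')
J=lambda U,V:((U+.5)/6-.5+215,(V+.5)/6-.5+140)
S=lambda U,V:((U+.5)/8-.5+360,(V+.5)/8-.5+170)
pr=lambda n,p:print(n,np.round(p,1))
pr('hole',at_z(s,*J(233,447),77)); pr('pivot top',at_z(s,*J(163,154),89))
pts={}
for n,u,v in [('FL',80,103),('FLn',98,247),('FR',245,85),('FRn',265,222),('NLf',118,430),('NL',135,547),('NR',302,525)]:
    pts[n]=at_z(s,*J(u,v),66); pr(n,pts[n])
pr('pillar center near?',(pts['NL']+pts['NR'])/2)
for a,b in [('FLn','FL'),('FRn','FR'),('NL','NLf'),('NL','FL')]:
    d=pts[b]-pts[a]; print('ang',np.degrees(np.arctan2(d[1],d[0])))
d=pts['NL']-pts['NR']; print('ang w',np.degrees(np.arctan2(-d[0],d[1])), np.hypot(*d[:2]))
pr('bolt head',at_z(s,*S(242,273),120)); pr('bolt flange',at_z(s,*S(222,292),90))
pr('drift knob',at_z(s,*S(611,158),157)); pr('drift collar',at_z(s,*S(547,203),91))
c=[at_z(s,*S(u,v),86) for u,v in [(42,224),(655,60),(726,272),(105,446)]]
for x in c: pr('st',x)
m=sum(c)/4; pr('stand mid',m); d=c[0]-c[1]; print('ang',np.degrees(np.arctan2(d[1],d[0])),np.linalg.norm(d))
for n,p in [('blue',(432,150)),('green',(442,253)),('turq',(342,208)),('block',(305,286)),('spool',(291,135)),('saw',(331,172)),('saw2',(380,165)),('neckL',(172,200)),('scroll',(299,186))]:
    q=dep(s,*p); pr(n,q)
```

```text
hole [523.5 110.3  77. ]
pivot top [626.7 138.6  89. ]
FL [651.  174.2  66. ]
FLn [597.2 164.5  66. ]
FR [659.2 114.   66. ]
FRn [607.9 104.3  66. ]
NLf [530.2 153.5  66. ]
NL [488.3 145.1  66. ]
NR [497.6  86.   66. ]
pillar center near? [492.9 115.5  66. ]
ang 10.191512390531798
ang 10.720382535142399
ang 11.325427206713455
ang 10.132109406300197
ang w 8.913218420331255 59.843496210700245
bolt head [ 545.5 -172.6  120. ]
bolt flange [ 545.4 -172.3   90. ]
drift knob [ 570.  -257.2  157. ]
drift collar [ 571.1 -257.9   91. ]
st [ 563.2 -125.3   86. ]
st [ 611.6 -288.8   86. ]
st [ 554.6 -306.1   86. ]
st [ 504.5 -142.1   86. ]
stand mid [ 558.5 -215.6   86. ]
ang 106.4912667455621 170.45599384693756
blue [ 660.7 -260.8  120.5]
green [ 447.2 -271.8  136. ]
turq [538.8 -77.   91.8]
block [375.1  -2.3  27.3]
spool [709.7  38.2  48.8]
saw [631.3 -54.4  26.9]
saw2 [ 653.5 -167.7   14.7]
neckL [552.4 291.1  61.1]
scroll [590.8  16.2  57.2]
```

```bash
python3 -m pendant '[31,25.5,0,-0.013,60, 31,25.5,0,-0.013,60, 31,25.5,0,-0.013,60, 31,25.5,0,-0.013,60, 31,25.5,0,-0.013,60, 31,25.5,0,-0.013,60, 31,25.5,0,-0.013,60, 31,25.5,0,-0.013,60, 31,25.5,0,-0.013,60, 31,25.5,0,-0.013,60, 31,25.5,0,-0.013,60, 31,25.5,0,-0.013,60]' 90
python3 - <<'E'
from h import *
snap('wrist','w1'); snap('top','top1')
E
```

```text
time: 1.1
tool_pos: [568.6, -249.0, 223.8]
tcp_rot: [-179.5, 0.4, 8.8]
ft_force: [0.7, -0.8, 1.6]
finger_gap: 59.6
```

View pics/w1.png

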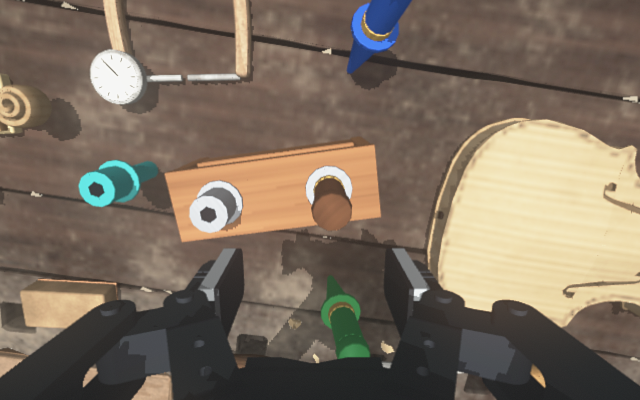

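View pics/top1.png

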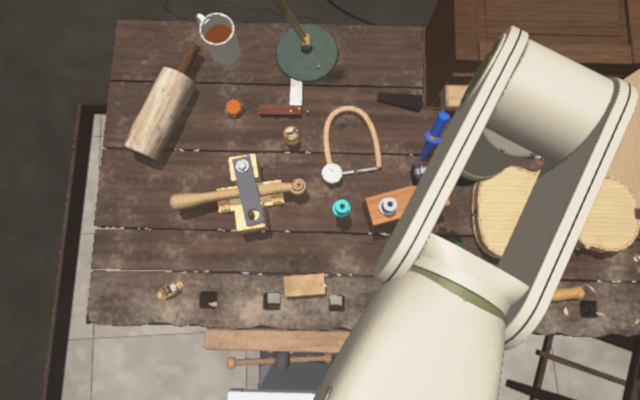

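The wrist view shows the drift's knob at (332,211) and its collar at (329,187), with the bolt head at (209,214).

Run:
```python
from h import *
crop('w1',150,130,400,255,3,'w1c')
s=load('w1'); V=s['view']; print((-V[:3,:3].T@V[:3,3]).round(), s['fx'])
print('knob',at_z(s,332,211,157).round(1),dep(s,332,213).round(1)); print('collar',at_z(s,329,187,91).round(1)); print('bolt',at_z(s,209,214,120).round(1),dep(s,222,214).round(1))
print(sensors.sense()['tool_pos'])
```

```text
[ 634. -240.  366.] 352.07540202855836
knob [ 573.5 -259.4  157. ] [ 572.1 -259.7  156.5]
collar [ 573.6 -259.8   91. ]
bolt [ 546.5 -174.4  120. ] [ 548.1 -183.8  120.2]
[ 570.97870843 -245.68240006  223.22312873]
```

View pics/w1c.png

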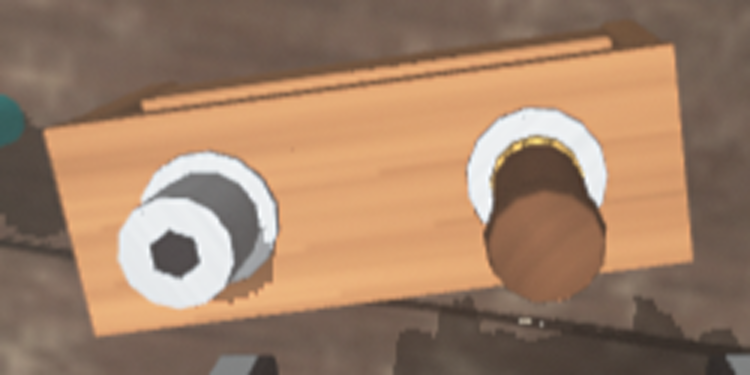

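```bash
python3 -m pendant '[1,-12,0,0,60, 0,0,0,0,60, 0,0,-30,0,60, 0,0,-30,0,60, 0,0,-25,0,60, 0,0,-15,0,60, 0,0,0,0,60]'
python3 - <<'E'
from h import *
print(sensors.sense()['tool_pos'],sensors.sense()['tcp_rot'])
E
```

```text
time: 1.78
tool_pos: [568.9, -264.8, 120.4]
tcp_rot: [-179.5, 0.3, 8.9]
ft_force: [-0.1, 0.4, -1.2]
finger_gap: 59.8
[ 568.91500326 -264.83159661  120.36934831] [-179.5467557     0.28078356    8.85083132]
```

```bash
python3 -m pendant '[3,5.5,0,0,60, 0,0,-10,0,60, 0,0,0,0,60]'
```

```text
time: 2.03
tool_pos: [570.2, -262.2, 110.7]
tcp_rot: [-179.5, 0.3, 8.6]
ft_force: [-0.8, 0.1, -1.7]
finger_gap: 59.8
```

```bash
python3 -m pendant '[2,3.5,-4,0,60, 1,1,-3,0,60, 0,0,0,0,60]'
python3 - <<'E'
from h import *
snap('wrist','w2')
s=load('w2'); print(sensors.sense()['tool_pos']); crop('w2',220,150,470,275,3,'w2c')
E
```

```text
time: 2.28
tool_pos: [575.0, -258.6, 106.2]
tcp_rot: [-179.7, 0.1, 8.5]
ft_force: [-0.1, 0.2, 0.3]
finger_gap: 60.1
[ 575.12259351 -258.69475867  106.56360822]
```

View pics/w2.png

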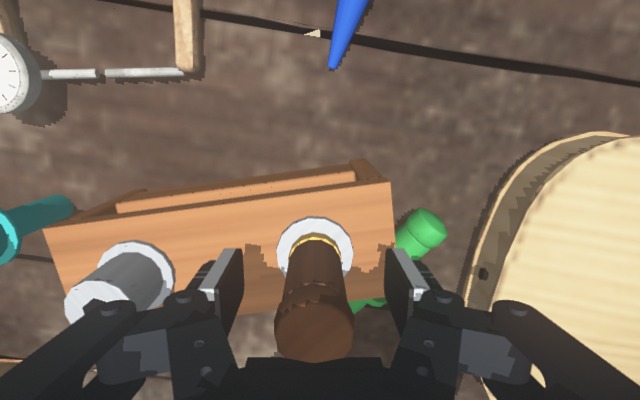

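Run:
```python
from h import *
s=load('w2')
print('collar',at_z(s,315,253,91).round(1),'knob',at_z(s,314,336,157).round(1), sensors.sense()['tcp_rot'])
print(proj(s,[575.1,-258.7,106.5]))
```

```text
collar [ 572.9 -259.7   91. ] knob [ 574.6 -259.2  157. ] [-1.79722967e+02  8.18633917e-02  8.53056522e+00]
(np.float64(313.3863703361612), np.float64(262.246656146426))
```

```bash
python3 -m pendant '[-2,-0.5,-3,0,60, 0,0,0,0,20, 0,0,0,0,20, 0,0,0,0,20, 0,0,0,0,20, 0,0,0,0,20, 0,0,0,0,20]' 90
```

```text
time: 2.92
tool_pos: [574.0, -259.2, 105.0]
tcp_rot: [-179.8, -0.0, 8.6]
ft_force: [0.3, 1.3, 0.4]
finger_gap: 22.1
```

```bash
python3 -m pendant '[0,0,10,0,20, 0,0,30,0,20, 0,0,30,0,20, 0,0,30,0,20, 0,0,10,0,20, 0,0,0,0,20]' 90
python3 - <<'E'
from h import *
snap('wrist','w3'); snap('side','s3');print(sensors.sense()['tool_pos'],sensors.sense()['ft_force'])
E
```

```text
time: 3.42
tool_pos: [570.4, -257.6, 216.4]
tcp_rot: [-179.5, 0.3, 8.6]
ft_force: [1.0, -0.1, -2.2]
finger_gap: 22.7
[ 569.71477305 -257.24433732  213.7500316 ] [ 0.40590383  0.25711857 -2.68624324]
```

View pics/w3.png

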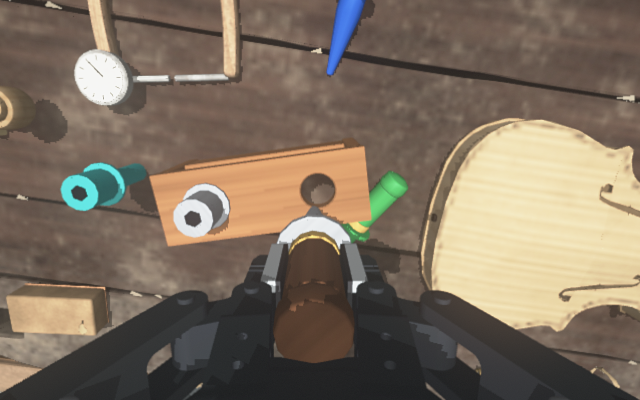

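View pics/s3.png

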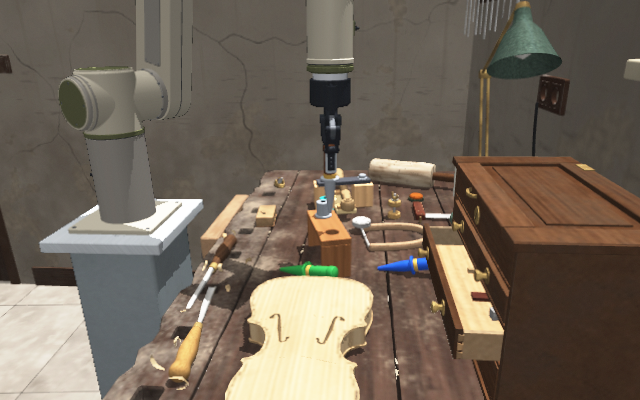

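The drift is lifted and sits centred between the fingers. Its empty socket is at (319,190). The blue and green look-alikes, which stood on their tips, have tipped over untouched.

Run:
```python
from h import *
s=load('w3'); crop('w3',230,150,410,290,4,'w3c')
p=sensors.sense()['tool_pos']
print('socket',at_z(s,319,190,86).round(1))
for z in (190,195,200): print('collar',z,at_z(s,314,258,z).round(1)-p)
print(dep(s,314,222)-p, dep(s,284,245)-p)
s=load('s3')
crop('s3',290,130,370,220,6,'s3c')
```

```text
socket [ 572.3 -260.9   86. ]
collar 190 [ -9.21477305  -2.05566268 -23.7500316 ]
collar 195 [ -6.91477305  -1.75566268 -18.7500316 ]
collar 200 [ -4.71477305  -1.45566268 -13.7500316 ]
[ 14.46859158   1.46765893 -11.00605257] [ 8.94539253 13.13609256  8.00486176]
```

View pics/w3c.png

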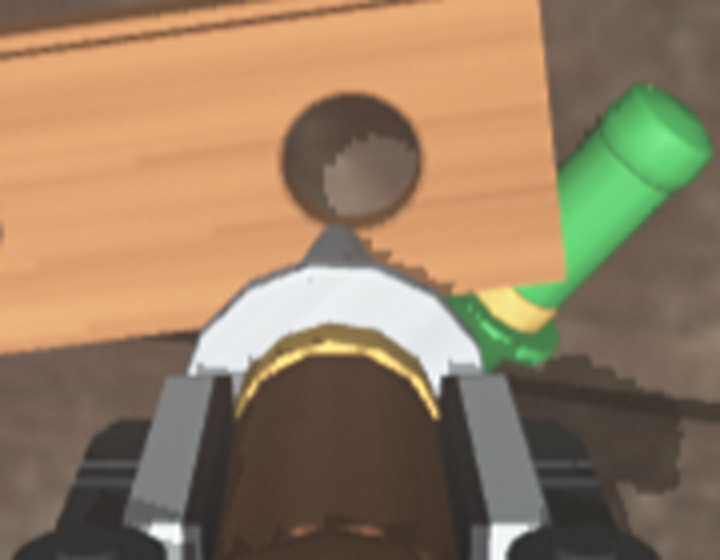

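View pics/s3c.png

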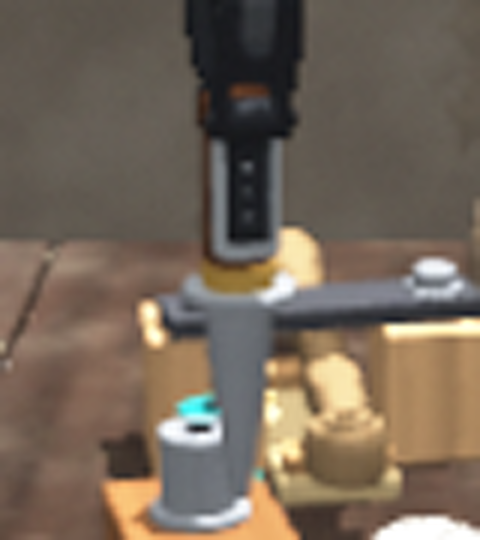

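Run:
```python
from h import *
s=load('w3'); p=sensors.sense()['tool_pos']
for dx,dz in [(0,-89),(-2,-89),(2,-89),(3,-91)]: print(dx,dz,proj(s,p+[dx,0,dz]),'collar top edge',proj(s,p+[dx+19,0,dz+75]))
s=load('s3')
for dz in (-14,-19,-30,-60,-89): print(dz,[((a-o+.5)*6-.5) for a,o in zip(proj(s,p+[0,0,dz]),(290,130))])
```

```text
0 -89 (np.float64(313.6407080701355), np.float64(205.9056778437064)) collar top edge (np.float64(318.57088437250985), np.float64(211.36986831901757))
-2 -89 (np.float64(313.20785313127055), np.float64(208.6563119293159)) collar top edge (np.float64(317.92068882057333), np.float64(215.38432810242438))
2 -89 (np.float64(314.0754574154312), np.float64(203.14301053266942)) collar top edge (np.float64(319.2252703506811), np.float64(207.32965944311437))
3 -91 (np.float64(314.30858827124024), np.float64(200.9959653111372)) collar top edge (np.float64(319.5152083787949), np.float64(204.1443927267511))
-14 [np.float64(241.6776755844462), np.float64(291.21665522548375)]
-19 [np.float64(241.8567550458299), np.float64(305.79437312282454)]
-30 [np.float64(242.24862813408583), np.float64(337.67296599189)]
-60 [np.float64(243.30296536027072), np.float64(423.29790093088644)]
-89 [np.float64(244.30268887993452), np.float64(504.29384190226466)]
```

```bash
python3 -m pendant '[0,0,25,0,20, -10,37,2,0,20, -10,37,1,0,20, -10,37,0,0,20, -10,37,0,0,20, -10,37,0,0,20, -10,37,0,0,20, -10,37,0,0.01,20, -10,37,0,0.01,20, -10,37,0,0,20, -10,37,0,0,20, 0,0,0,0,20]' 90; python3 -m pendant '[0,0,0,0,20]'
python3 - <<'E'
from h import *
snap('wrist','w4'); print(sensors.sense()['tool_pos'])
E
```

```text
time: 4.52
tool_pos: [448.3, 126.4, 209.1]
tcp_rot: [-178.6, 2.8, 9.3]
ft_force: [-0.2, -0.7, -2.5]
finger_gap: 22.3
time: 4.6
tool_pos: [446.5, 127.7, 206.7]
tcp_rot: [-178.6, 3.0, 9.5]
ft_force: [0.4, -0.0, -2.1]
finger_gap: 22.0
[446.2550538  127.59834034 206.38478661]
```

View pics/w4.png

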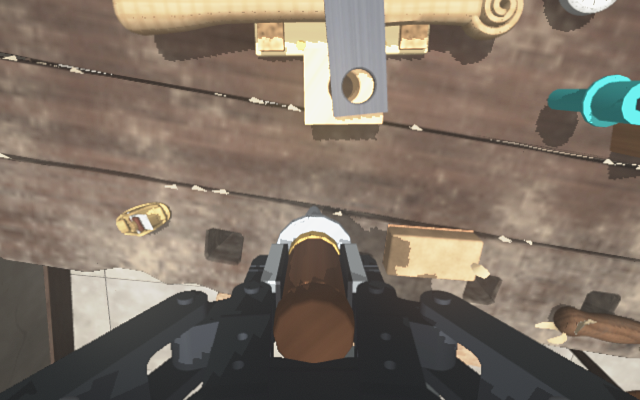

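Run:
```python
from h import *
crop('w4',290,20,400,140,5,'w4c')
```

```text
(no output)
```

View pics/w4c.png

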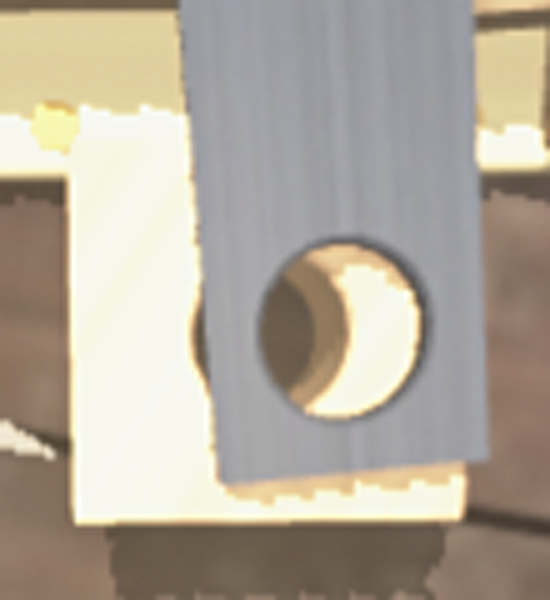

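Run:
```python
from h import *
s=load('w4'); C=lambda U,V:((U+.5)/5-.5+290,(V+.5)/5-.5+20)
pr=lambda n,p:print(n,np.round(p,1))
h=at_z(s,*C(344,328),77);pr('strap hole',h)
pl=at_z(s,*C(193,328),66);q=at_z(s,*C(352,328),66);pr('pillar L/R',np.r_[pl,q]); print(np.linalg.norm(pl-q)); pr('pillar hole',(pl+q)/2)
a=at_z(s,*C(78,523),66);b=at_z(s,*C(463,521),66);d=a-b; print('w',np.linalg.norm(d)); n=np.array([d[1],-d[0],0])/np.linalg.norm(d); pr('from corner',(a+b)/2+27*n); print(np.degrees(np.arctan2(n[1],n[0])))
e1=at_z(s,*C(218,485),77);e2=at_z(s,*C(489,458),77);d=e1-e2;print('w',np.linalg.norm(d)); n=np.array([d[1],-d[0],0])/np.linalg.norm(d); pr('strap from end',(e1+e2)/2+20*n);print(np.degrees(np.arctan2(n[1],n[0])))
print(dep(s,*C(300,420)),sensors.sense()['tcp_rot'])
```

```text
strap hole [524.6 111.   77. ]
pillar L/R [521.1 132.3  66.  525.  108.8  66. ]
23.80326456441115
pillar hole [523.1 120.5  66. ]
w 59.59347499430122
from corner [521.6 120.1  66. ]
9.897028318590673
w 39.87939280312137
strap from end [524.5 110.8  77. ]
15.110872471119247
[511.0835502  114.79206874  77.68232534] [-178.55873903    3.03898108    9.49646782]
```

```bash
python3 -m pendant '[20,-3,0,0,20, 20,-3,0,0,20, 20,-3,0,0,20, 10,-1,0,0,20, 5,0,0,0,20, 0,0,0,0,20, 0,0,0,0,20]' 90; python3 -m pendant '[0,0,0,0,20,0,0,0,0,20]'
```

```text
time: 5.23
tool_pos: [521.9, 109.1, 196.9]
tcp_rot: [-178.6, 3.8, 9.1]
ft_force: [-0.4, -0.4, -1.8]
finger_gap: 22.5
time: 5.4
tool_pos: [520.8, 108.1, 195.9]
tcp_rot: [-178.6, 3.9, 9.0]
ft_force: [-0.1, 0.3, -3.0]
finger_gap: 22.1
```

Run:
```python
from h import *
from scipy.spatial.transform import Rotation as R
s=sensors.sense(); j=s['joint_pos']; print(j.round(2), j[1]+j[2]+j[4], s['qd'].round(2), s['joint_efforts'].round(1))
M=R.from_euler('xyz',s['tcp_rot'],degrees=True).as_matrix(); print('tool z',M[:,2].round(4), np.degrees(M[:2,2]))
snap('side','s5'); crop('s5',280,130,380,215,7,'s5c')
```

```text
[ 5.41  1.89 94.97  1.15 87.16 86.38] 184.02149967826236 [-0.28 -0.41  0.97  0.1   0.04 -0.09] [ -0.2 -51.5 -50.3   0.1   0.5  -0. ]
tool z [-0.0717  0.0133 -0.9973] [-4.10702972  0.76260845]
```

View pics/s5c.png

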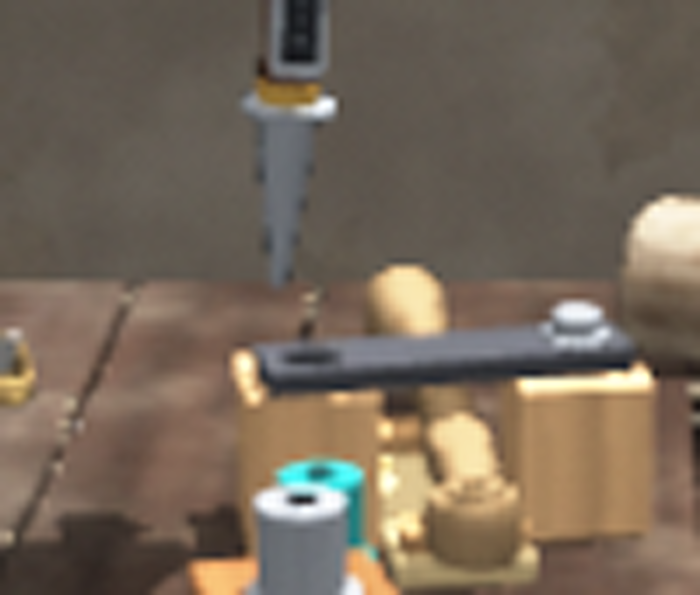

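```bash
cat > st.py <<'E'
from h import *
from scipy.spatial.transform import Rotation as R
s=sensors.sense(); j=s['joint_pos']; M=R.from_euler('xyz',s['tcp_rot'],degrees=True).as_matrix()
print(round(s['time'],2),'p',s['tool_pos'].round(1),'rot',s['tcp_rot'].round(2),'j',j.round(2),'sum',round(j[1]+j[2]+j[4]-180,2),'f',s['ft_force'].round(1),'gap',round(s['finger_gap'],1))
t=s['tool_pos']+M@np.array([0,0,70.]); print('tip est',t.round(1))
E
python3 st.py
python3 -m pendant '[0,0,0,0,20, 0,0,0,0,20, 0,0,0,0,20, 0,0,0,0,20]' >/dev/null; python3 st.py
python3 -m pendant '[0,0,10,0,20, 0,0,0,0,20]' >/dev/null; python3 st.py
python3 -m pendant '[0,0,-10,0,20, 0,0,0,0,20]' >/dev/null; python3 st.py
python3 -m pendant '[-15,0,0,0,20, 0,0,0,0,20]' >/dev/null; python3 st.py
python3 -m pendant '[15,0,0,0,20, 0,0,0,0,20]' >/dev/null; python3 st.py
```

```text
5.45 p [520.8 108.2 196. ] rot [-178.61    3.94    8.99] j [ 5.42  1.88 94.97  1.15 87.17 86.38] sum 4.02 f [-0.5 -0.7 -2.7] gap 22.6
tip est [515.7 109.1 126.2]
5.78 p [519.9 108.7 196.8] rot [-178.6     3.87    9.05] j [ 5.48  1.67 95.1   1.15 87.18 86.38] sum 3.95 f [-0.3 -0.5 -2.3] gap 21.9
tip est [515.  109.6 127. ]
5.95 p [519.6 108.9 207.7] rot [-178.6     3.88    9.08] j [ 5.51  1.27 94.36  1.15 88.33 86.4 ] sum 3.96 f [ 1.6 -1.1 -1.2] gap 22.3
tip est [514.7 109.9 137.9]
6.12 p [520.4 109.2 198.3] rot [-178.61    3.74    9.1 ] j [ 5.52  1.57 95.03  1.16 87.21 86.38] sum 3.82 f [-0.   0.1 -3.8] gap 22.0
tip est [515.6 110.1 128.5]
6.28 p [504.9 109.1 197.1] rot [-178.61    3.81    9.09] j [ 5.68 -0.68 97.43  1.17 87.15 86.54] sum 3.89 f [-0.4  0.4 -1.8] gap 22.6
tip est [500.  110.1 127.3]
6.45 p [519.7 109.1 196.6] rot [-178.61    3.83    9.11] j [ 5.53  1.61 95.18  1.15 87.12 86.37] sum 3.91 f [ 0.5 -0.5 -2.5] gap 21.9
tip est [514.8 110.1 126.7]
```

```bash
python3 -m pendant '[-30,0,0,0,20, -30,0,0,0,20, -30,0,0,0,20, 0,0,0,0,20,0,0,0,0,20]' >/dev/null; python3 st.py
python3 -m pendant '[30,0,0,0,20, 30,0,0,0,20, 30,0,0,0,20, 0,0,0,0,20,0,0,0,0,20]' >/dev/null; python3 st.py
python3 -m pendant '[0,0,30,0,20, 0,0,30,0,20, 0,0,30,0,20, 0,0,0,0,20,0,0,0,0,20]' >/dev/null; python3 st.py
python3 -m pendant '[0,0,-20,0,20, 0,0,-20,0,20, 0,0,-20,0,20, 0,0,-20,0,20,0,0,0,0,20]' >/dev/null; python3 st.py
```

```text
6.87 p [424.9 108.5 191.5] rot [-178.59    4.29    9.06] j [  6.59 -12.66 109.07   1.23  87.94  87.5 ] sum 4.35 f [ 0.7  0.2 -1.1] gap 22.1
tip est [419.4 109.4 121.7]
7.28 p [517.4 108.4 188.2] rot [-178.57    4.52    9.1 ] j [ 5.48  2.24 95.46  1.14 86.9  86.33] sum 4.6 f [-0.5  0.6 -1.9] gap 22.0
tip est [511.7 109.2 118.4]
7.7 p [515.7 107.9 278.3] rot [-178.55    4.91    9.06] j [5.440e+00 6.000e-02 8.828e+01 1.150e+00 9.665e+01 8.653e+01] sum 4.99 f [-0.1  0.4 -3. ] gap 22.3
tip est [509.5 108.7 208.6]
8.12 p [516.1 108.  196.8] rot [-178.57    4.5     9.06] j [ 5.46  1.7  95.1   1.14 87.78 86.36] sum 4.58 f [-0.9 -0.4 -3.7] gap 22.0
tip est [510.4 108.9 127. ]
```

```bash
python3 -m pendant '[0,0,10,0,20, 0,0,10,0,20, 0,0,10,0,20, 0,0,10,0,20, 0,0,10,0,20, 0,0,10,0,20, 0,0,10,0,20, 0,0,10,0,20]' >/dev/null; python3 st.py
python3 -m pendant '[0,0,-40,0,20, 0,0,-40,0,20, 0,0,0,0,20]' >/dev/null; python3 st.py
```

```text
8.78 p [516.1 108.1 289.1] rot [-178.59    4.26    9.07] j [ 5.46 -0.63 87.82  1.15 97.15 86.55] sum 4.34 f [-0.6 -0.4 -2. ] gap 22.2
tip est [510.7 109.  219.4]
9.03 p [521.  108.6 218.2] rot [-178.65    3.28    9.06] j [ 5.46  0.54 93.96  1.14 88.86 86.38] sum 3.36 f [-1.9 -0.1 -4.3] gap 22.3
tip est [516.8 109.6 148.3]
```

```bash
python3 -m pendant '[0,0,10,0,20, 0,0,10,0,20, 0,0,10,0,20, 0,0,10,0,20, 0,0,10,0,20, 0,0,10,0,20, 0,0,10,0,20, 0,0,0,0,20, 0,0,-40,0,20, 0,0,-40,0,20, 0,0,0,0,20]' >/dev/null; python3 st.py
python3 -m pendant '[0,0,10,0,20, 0,0,10,0,20, 0,0,10,0,20, 0,0,10,0,20, 0,0,10,0,20, 0,0,10,0,20, 0,0,10,0,20, 0,0,0,0,20, 0,0,-40,0,20, 0,0,-40,0,20, 0,0,0,0,20]' >/dev/null; python3 st.py
```

```text
9.95 p [526.6 109.2 233.6] rot [-178.73    1.88    9.07] j [ 5.47 -0.4  93.25  1.15 89.09 86.38] sum 1.95 f [-2.3 -0.2 -4.5] gap 22.4
tip est [524.1 110.4 163.6]
10.87 p [531.7 109.7 247.5] rot [-178.81    0.54    9.07] j [ 5.47 -1.26 92.64  1.15 89.23 86.38] sum 0.61 f [-1.8 -0.3 -4.4] gap 22.3
tip est [530.8 111.1 177.5]
```

```bash
python3 -m pendant '[-2,2,-15,0,20, -2,2,-15,0,20, -2,2,-15,0,20, -1,1,-12,0,20, 0,0,-8,0,20, 0,0,0,0,20, 0,0,0,0,20]' >/dev/null; python3 st.py
python3 - <<'E'
from h import *
snap('wrist','w6'); snap('side','s6'); crop('s6',300,150,370,210,8,'s6c')
E
```

```text
11.45 p [525.6 116.9 187. ] rot [-178.82    0.47    9.06] j [ 6.3  -0.24 97.97  1.17 82.79 87.09] sum 0.53 f [-0.4 -0.  -2. ] gap 22.4
tip est [524.8 118.3 117. ]
```

View pics/w6.png

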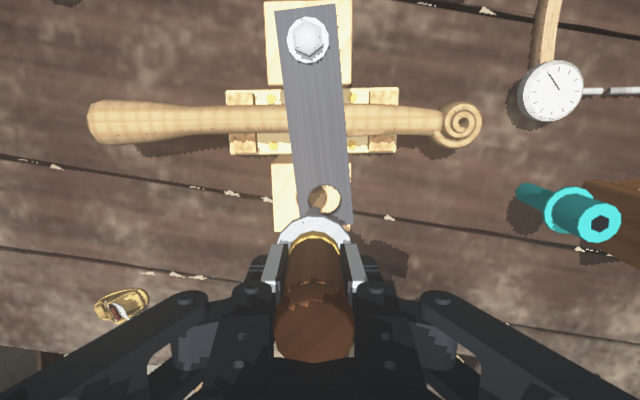

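View pics/s6c.png

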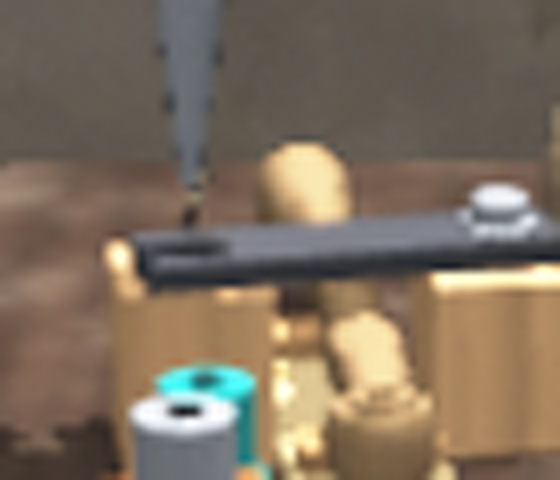

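Run:
```python
from h import *
from scipy.spatial.transform import Rotation as R
q=sensors.sense(); p=q['tool_pos']; M=R.from_euler('xyz',q['tcp_rot'],degrees=True).as_matrix(); print(p)
s=load('s6')
for o in ([0,0],[-2,0],[0,3]):
  for d in (65,70):
    P=p+M@np.array([o[0],o[1],d]); u=proj(s,P); print(o,d,((u[0]-300+.5)*8-.5,(u[1]-150+.5)*8-.5))
crop('w6',260,150,380,260,6,'w6c')
w=load('w6')
for d in (65,70):
  u=proj(w,p+M@np.array([0,0,d])); print('w',d,((u[0]-260+.5)*6-.5,(u[1]-150+.5)*6-.5))
```

```text
[525.83629361 116.90950011 187.31615839]
[0, 0] 65 (np.float64(195.23622229086686), np.float64(119.28850118757191))
[0, 0] 70 (np.float64(195.3403467292792), np.float64(133.02118969804633))
[-2, 0] 65 (np.float64(189.52425377269265), np.float64(119.4524523941459))
[-2, 0] 70 (np.float64(189.63638631931735), np.float64(133.18623785500995))
[0, 3] 65 (np.float64(195.87251429368507), np.float64(121.7618287099026))
[0, 3] 70 (np.float64(195.9759747872663), np.float64(135.5209048230913))
w 65 (np.float64(322.46515895368964), np.float64(405.55788866755375))
w 70 (np.float64(322.45710051943183), np.float64(391.2059297832172))
```

View pics/w6c.png

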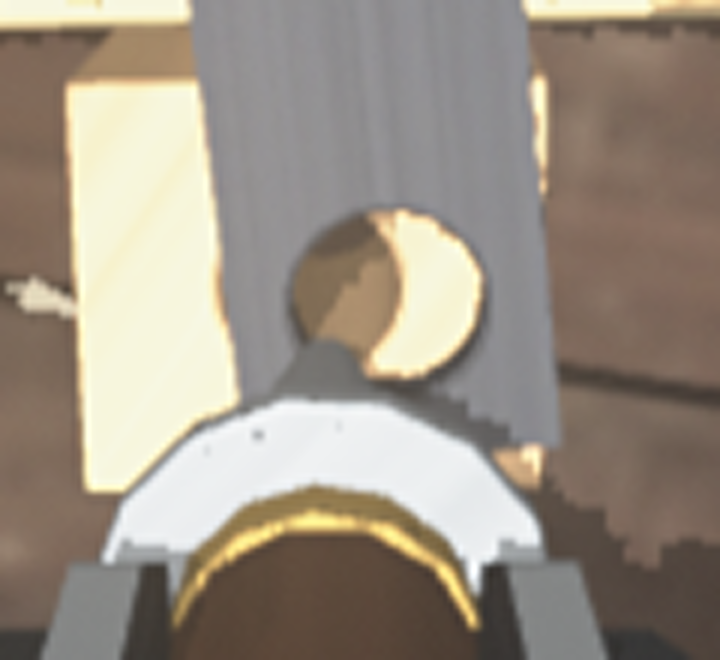

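```bash
python3 -m pendant '[0,-2,-5,0,20, 0,0,-8,0,20, 0,0,-8,0,20, 0,0,-6,0,20, 0,0,0,0,20]' ; python3 st.py
python3 - <<'E'
from h import *
snap('wrist','w7'); crop('w7',260,150,380,260,6,'w7c')
E
```

```text
time: 11.97
tool_pos: [527.8, 114.5, 160.8]
tcp_rot: [-178.8, 0.1, 9.0]
ft_force: [-1.7, -0.6, -2.4]
finger_gap: 22.3
11.97 p [527.8 114.5 160.8] rot [-1.7884e+02  1.3000e-01  9.0300e+00] j [ 6.02  0.82 99.71  1.17 79.66 86.79] sum 0.19 f [-1.7 -0.6 -2.4] gap 22.3
tip est [527.4 115.9  90.8]
```

View pics/w7c.png

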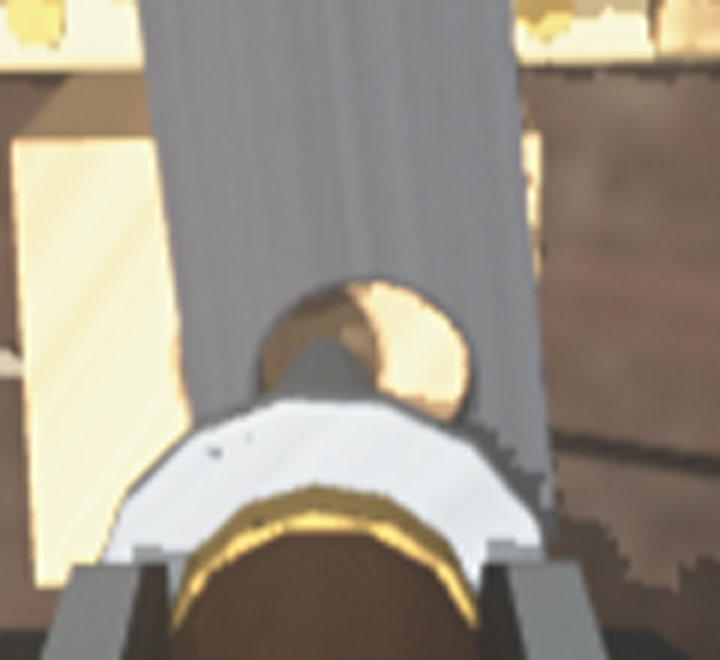

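```bash
python3 -m pendant '[-2,0,-6,0,20, 0,0,-6,0,20, 0,0,-3,0,20, 0,0,0,0,20]' >/dev/null; python3 st.py
```

```text
12.35 p [525.6 114.6 144.7] rot [-1.7884e+02  1.3000e-01  9.0300e+00] j [  6.05   1.27 100.98   1.18  77.93  86.78] sum 0.19 f [ 1.1 -0.1 -2.7] gap 22.5
tip est [525.2 116.   74.7]
```

```bash
python3 -m pendant '[-0.5,2,-4,0,20, -0.5,2,-4,0,20, -0.5,1.5,-4,0,20, 0,0,0,0,20]' >/dev/null; python3 st.py
python3 -m pendant '[0,0,-5,0,20, 0,0,-5,0,20, 0,0,0,0,20]' >/dev/null; python3 st.py
```

```text
12.68 p [525.5 118.8 133. ] rot [-1.7904e+02 -4.0000e-02  8.9900e+00] j [  6.64   1.87 101.65   0.98  76.48  87.42] sum -0.0 f [ 0.1 -2.2 -3.4] gap 22.1
tip est [525.4 120.   63. ]
12.93 p [525.6 118.3 122.5] rot [-1.7911e+02 -5.0000e-02  9.0000e+00] j [  6.63   2.46 102.19   0.92  75.33  87.4 ] sum -0.02 f [ 0.5 -3.3 -2.5] gap 22.3
tip est [525.5 119.4  52.5]
```

```bash
python3 -m pendant '[-1,1.5,-4,0,20, -0.5,0.7,-4,0,20, 0,0.3,-4,0,20, 0,0,0,0,20]' >/dev/null; python3 st.py
python3 - <<'E'
from h import *
snap('wrist','w8'); crop('w8',230,150,410,290,4,'w8c')
E
```

```text
13.27 p [524.2 120.6 109.3] rot [-1.7914e+02 -8.0000e-02  8.9700e+00] j [  6.91   3.11 102.99   0.9   73.85  87.69] sum -0.05 f [ 0.6 -3.6 -1.4] gap 22.4
tip est [524.2 121.7  39.3]
```

View pics/w8c.png

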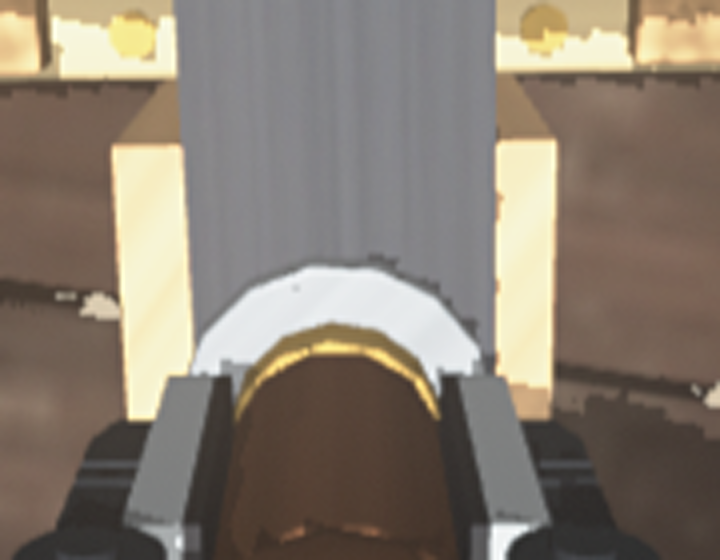

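```bash
python3 -m pendant '[0,0,-4,0,20, 0,0,-4,0,20, 0,0,0,0,20]' >/dev/null; python3 st.py
python3 -m pendant '[0,0,-3,0,20, 0,0,-3,0,20]' >/dev/null; python3 st.py
```

```text
13.57 p [524.3 120.7 100.7] rot [-1.7914e+02 -8.0000e-02  8.9800e+00] j [  6.91   3.66 103.37   0.91  72.92  87.67] sum -0.05 f [ 2.1 -3.3 -2.6] gap 22.3
tip est [524.2 121.8  30.7]
13.73 p [524.8 120.9  95.6] rot [-1.7912e+02 -1.4000e-01  8.9800e+00] j [  6.92   4.02 103.56   0.93  72.31  87.66] sum -0.11 f [-16.   -5.9  35.4] gap 22.0
tip est [524.8 122.   25.6]
```

```bash
python3 -m pendant '[0,0,0,0,20]' >/dev/null; python3 st.py
python3 - <<'E'
from h import *
snap('wrist','w9'); crop('w9',230,150,410,290,4,'w9c'); snap('side','s9'); crop('s9',300,150,370,210,8,'s9c')
E
python3 st.py
```

```text
13.82 p [524.6 120.9  96. ] rot [-1.7913e+02 -1.1000e-01  8.9900e+00] j [  6.92   4.   103.54   0.92  72.39  87.66] sum -0.07 f [-1.3 -4.7  0.7] gap 22.7
tip est [524.5 122.   26. ]
13.92 p [524.6 120.8  95.9] rot [-1.7913e+02 -1.1000e-01  8.9800e+00] j [  6.92   4.   103.55   0.92  72.37  87.66] sum -0.08 f [-3.4 -4.1  5. ] gap 22.5
tip est [524.6 121.9  25.9]
```

View pics/w9c.png

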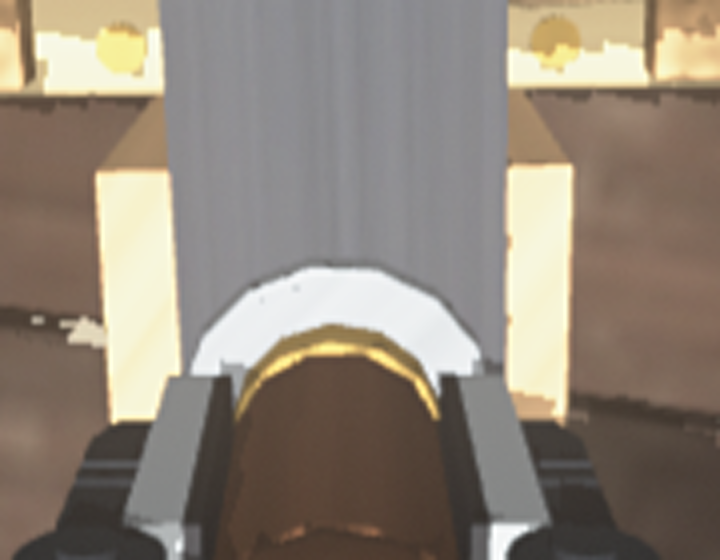

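View pics/s9c.png

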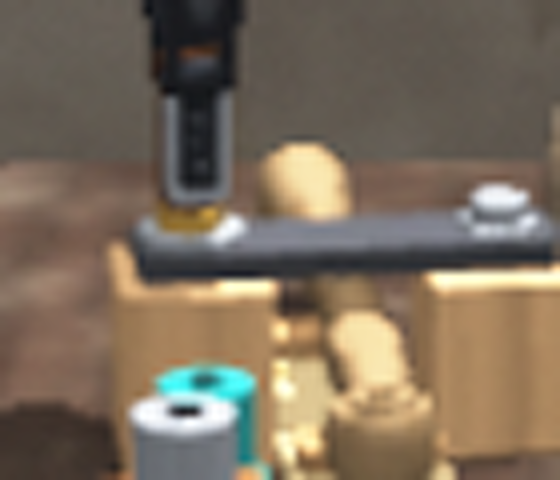

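```bash
python3 -m pendant '[0,0,-2,0,20]' >/dev/null; python3 st.py
python3 -m pendant '[0,0,0,0,20]' >/dev/null; python3 st.py
python3 -m pendant '[0,0,8,0,20, 0,0,10,0,20, 0,0,10,0,20, 0,0,0,0,20]' >/dev/null; python3 st.py
```

```text
14.0 p [524.8 120.9  95.7] rot [-1.7913e+02 -1.3000e-01  8.9900e+00] j [  6.93   4.04 103.54   0.91  72.33  87.66] sum -0.09 f [-13.4  -5.1  28.3] gap 22.6
tip est [524.8 122.   25.7]
14.08 p [524.5 120.9  96.2] rot [-1.7914e+02 -9.0000e-02  9.0000e+00] j [  6.93   4.   103.53   0.9   72.42  87.66] sum -0.06 f [-0.4 -4.7 -6.3] gap 22.1
tip est [524.5 121.9  26.2]
14.42 p [524.4 122.  125.6] rot [-1.7902e+02 -1.0000e-01  9.0000e+00] j [  6.97   2.17 102.16   1.02  75.62  87.71] sum -0.06 f [ 0.8 -0.3 -1.5] gap 22.4
tip est [524.3 123.2  55.6]
```

```bash
python3 -m pendant '[0,-0.5,10,0,20, 0,-0.5,10,0,20, 0,0,10,0,20, 0,0,10,0,20, 0,0,12,0,20, 0,0,12,0,20, 0,0,12,0,20, 0,0,12,0,20, 0,0,10,0,20, 0,0,5,0,20, 0,0,0,0,20]' >/dev/null; python3 st.py
python3 - <<'E'
from h import *
snap('wrist','w10'); crop('w10',260,100,380,240,5,'w10c')
E
```

```text
15.33 p [524.3 122.8 243. ] rot [-178.86   -0.32    9.06] j [ 6.94 -2.74 94.56  1.15 87.91 87.83] sum -0.27 f [-0.4 -0.4 -1.8] gap 22.5
tip est [524.4 124.2 173. ]
```

View pics/w10c.png

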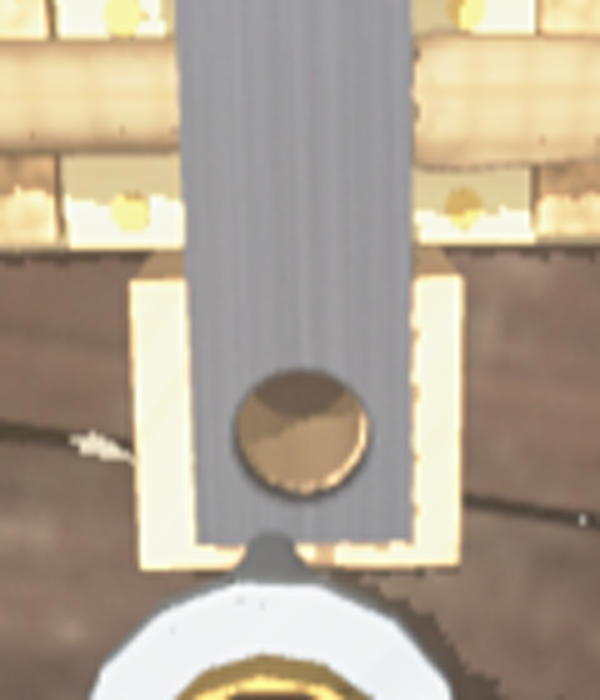

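```bash
python3 - <<'E'
from h import *
s=load('w10'); C=lambda U,V:((U+.5)/5-.5+260,(V+.5)/5-.5+100)
print('strap hole',at_z(s,*C(302,433),77).round(1), 'front', at_z(s,*C(140,569),66).round(1),at_z(s,*C(462,568),66).round(1), dep(s,*C(220,430)))
E
python3 -m pendant '[2.6,-18,1,0,20, 2.6,-18,1,0,20, 2.6,-18,1,0,20, 2.6,-18,1,0,20, 2.6,-18,1,0,20, 2.6,-18,1,0,20, 2.6,-18,1,0,20, 2.6,-18,1,0,20, 2.6,-18,1,0,20, 2.6,-18,1,0,20, 2.6,-18,1,0,20, 2.6,-18,1,0,20]' >/dev/null; python3 st.py
```

```text
strap hole [523.2 119.8  77. ] front [489.9 145.4  66. ] [500.   85.4  66. ] [521.23558352 134.36184958  76.619428  ]
16.38 p [549.9 -98.4 242.3] rot [-178.45    0.73    9.43] j [-16.11   2.02  89.9    1.08  89.41  64.44] sum 1.33 f [ 0.7 -0.3 -2.6] gap 22.2
tip est [548.7 -96.6 172.3]
```

```bash
python3 -m pendant '[2.7,-18,1,0,20, 2.7,-18,1,0,20, 2.7,-18,1,0,20, 2.7,-18,1,0,20, 2.7,-18,1,0,20, 2.7,-18,1,0,20, 2.7,-18,1,0,20, 2,-15,1,0,20, 1,-8,0,0,20, 0,0,0,0,20,0,0,0,0,20]' >/dev/null; python3 st.py
python3 - <<'E'
from h import *
snap('wrist','w11'); crop('w11',230,130,410,270,4,'w11c')
E
```

```text
17.3 p [ 566.9 -256.7  236.2] rot [-177.81    1.73    9.19] j [-29.46  13.41  78.14   0.63  91.17  51.39] sum 2.72 f [-0.5  0.6 -2.2] gap 22.1
tip est [ 564.4 -254.4  166.3]
```

View pics/w11c.png

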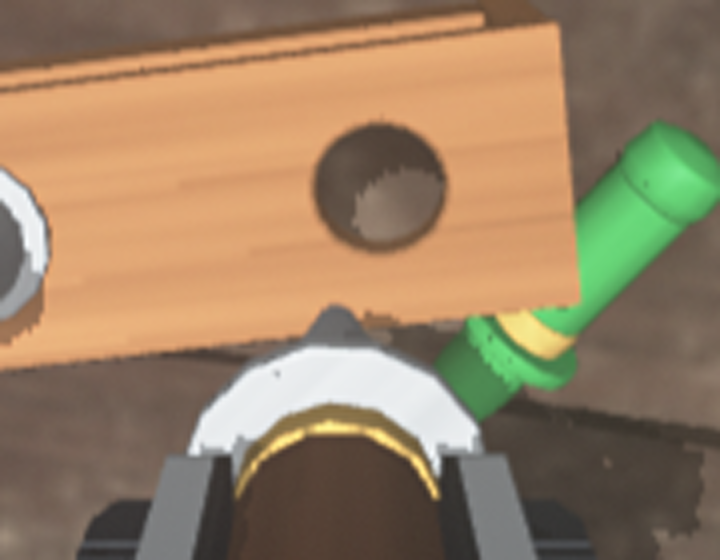

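```bash
python3 - <<'E'
from h import *
s=load('w11'); C=lambda U,V:((U+.5)/4-.5+230,(V+.5)/4-.5+130)
print('socket',at_z(s,*C(379,187),86).round(1),dep(s,*C(250,200)))
E
python3 -m pendant '[1,0,10,0,20, 1,0,10,0,20, 1,0,10,0,20, 0,0,10,0,20, 0,0,10,0,20, 0,0,10,0,20, 0,0,10,0,20, 0,0,0,0,20, 0,0,-40,0,20, 0,0,-40,0,20, 0,0,0,0,20]' >/dev/null; python3 st.py
```

```text
socket [ 572.4 -259.5   86. ] [ 565.00828719 -233.08317343   85.87193623]
18.27 p [ 573.1 -253.3  241.1] rot [-178.31    1.02    9.47] j [-28.93  13.11  77.96   0.69  90.79  51.61] sum 1.85 f [-1.4 -0.1 -5.3] gap 22.0
tip est [ 571.5 -251.5  171.1]
```

```bash
python3 -m pendant '[0,-3,-25,0,20, 0,-3,-25,0,20, 0,0,0,0,20,0,0,0,0,20]' >/dev/null; python3 st.py
python3 - <<'E'
from h import *
snap('wrist','w12'); crop('w12',230,130,410,270,4,'w12c')
E
```

```text
18.6 p [ 573.  -259.4  194.1] rot [-178.29    1.03    9.46] j [-29.42  14.75  80.97   0.68  86.16  51.07] sum 1.87 f [ 0.   0.1 -0.4] gap 22.4
tip est [ 571.5 -257.6  124.1]
```

View pics/w12c.png

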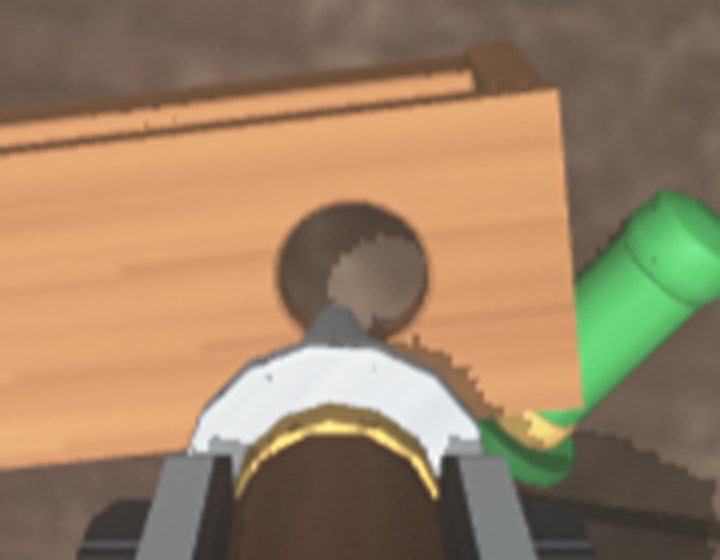

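```bash
python3 -m pendant '[1,-1,-12,0,20, 0,0,-12,0,20, 0,0,-12,0,20, 0,0,-10,0,20, 0,0,-10,0,20, 0,0,0,0,20]' >/dev/null; python3 st.py
```

```text
19.15 p [ 577.5 -261.9  140.8] rot [-178.66    0.56    9.47] j [-29.42  17.04  83.9    0.7   80.34  50.98] sum 1.27 f [-0.9  0.4 -2.8] gap 22.1
tip est [ 576.6 -260.4   70.8]
```

```bash
python3 -m pendant '[-2,1,-6,0,20, -1,0.5,-8,0,20, 0,0,-8,0,20, 0,0,-6,0,20, 0,0,0,0,20]' >/dev/null; python3 st.py
```

```text
19.57 p [ 573.6 -259.8  109.2] rot [-178.61    0.62    9.48] j [-29.43  18.06  86.11   0.71  77.19  50.93] sum 1.36 f [ 0.   0.4 -1.9] gap 22.8
tip est [ 572.6 -258.3   39.2]
```

```bash
python3 -m pendant '[0,0,-2.5,0,20, 0,0,-1.5,0,20]' >/dev/null; python3 st.py
python3 -m pendant '[0,0,0,0,60, 0,0,0,0,60, 0,0,0,0,60, 0,0,0,0,60]' >/dev/null; python3 st.py
python3 - <<'E'
from h import *
snap('wrist','w13')
E
```

```text
19.73 p [ 573.7 -259.8  105.3] rot [-178.61    0.62    9.48] j [-29.43  18.28  86.27   0.71  76.81  50.92] sum 1.36 f [-5.9  4.   8.6] gap 22.0
tip est [ 572.7 -258.3   35.3]
20.07 p [ 575.3 -260.8  107.7] rot [-178.77    0.43    9.48] j [-29.43  18.19  86.11   0.71  76.81  50.92] sum 1.11 f [-0.2  0.5 -0.1] gap 59.9
tip est [ 574.6 -259.4   37.7]
```

View pics/w13.png

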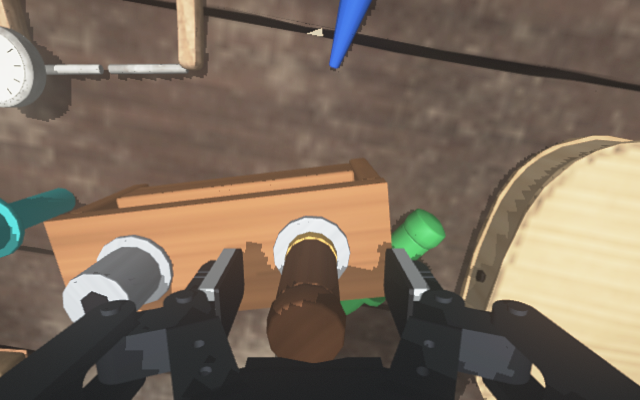

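```bash
python3 -m pendant '[0,0,12,0,60, 0,0,15,0,60, 0,0,15,0,60, 0,0,15,0,60, 0,0,15,0,60, 0,0,10,0,60, -6,18,0,0,60, -7,18,0,0,60, -7,18,0,0,60, -5,18,0,0,60, -3,12,0,0,60, 0,0,0,0,60]' >/dev/null; python3 st.py
python3 - <<'E'
from h import *
s=snap('wrist','w14')
E
```

```text
21.12 p [ 547.8 -175.9  205.4] rot [-1.7913e+02 -6.0000e-02  9.3200e+00] j [-23.4    4.76  90.89   0.77  84.77  57.21] sum 0.42 f [0.6 0.4 0. ] gap 60.1
tip est [ 547.7 -174.8  135.4]
```

View pics/w14.png

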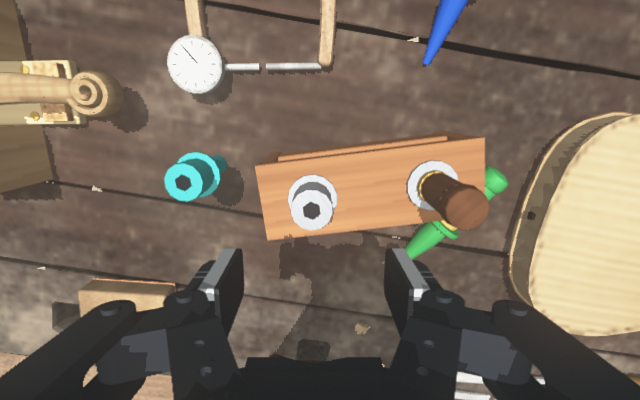

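Run:
```python
from h import *
s=load('w14'); crop('w14',270,150,370,250,6,'w14c'); print('bolt',at_z(s,312,210.5,120).round(1),dep(s,322,211).round(1))
```

```text
bolt [ 546.1 -174.   120. ] [ 546.8 -180.7  119.8]
```

View pics/w14c.png

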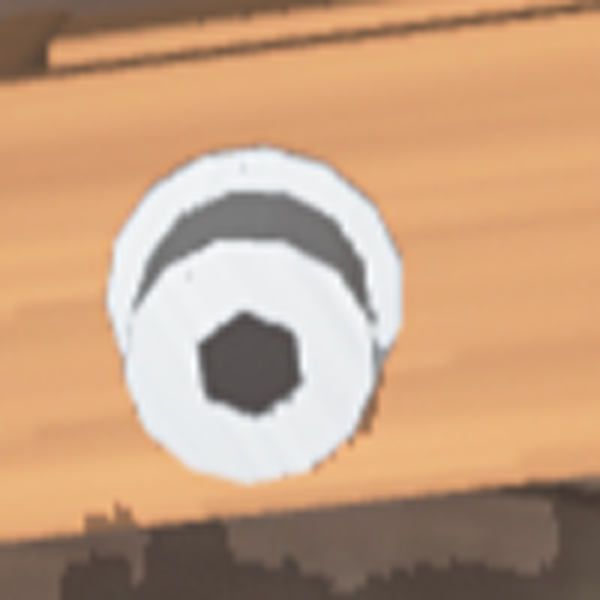

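```bash
python3 -m pendant '[-1.5,2,-15,0,60, -0.5,0,-15,0,60, 0,0,-15,0,60, 0,0,-15,0,60, 0,0,-12,0,60, 0,0,-8,0,60, 0,0,0,0,60]' >/dev/null; python3 st.py
```

```text
21.75 p [ 548.9 -180.5  125.5] rot [-179.52   -0.37    9.25] j [-23.67   8.19  95.76   0.62  76.01  56.93] sum -0.05 f [ 0.   0.1 -0.5] gap 60.2
tip est [ 549.2 -179.8   55.5]
```

```bash
python3 -m pendant '[-1,3.5,-7,0,60, -1,2.5,-7,0,60, 0,0,-6,0,60, 0,0,-5,0,60, 0,0,0,0,60]' >/dev/null; python3 st.py
```

```text
22.17 p [ 547.7 -174.9   99.7] rot [-179.59   -0.46    9.23] j [-23.2    9.17  97.52   0.62  73.14  57.39] sum -0.17 f [ 0.3 -0.7 -1. ] gap 59.9
tip est [ 548.2 -174.3   29.7]
```

```bash
python3 -m pendant '[-1,1,-4,0,60, 0,0,-2,0,60, 0,0,0,0,60]' >/dev/null; python3 st.py
python3 -m pendant '[0,0,0,0,22, 0,0,0,0,22, 0,0,0,0,22, 0,0,0,0,22, 0,0,0,0,22, 0,0,0,0,22]' 90 >/dev/null; python3 st.py
python3 - <<'E'
from h import *
s=snap('wrist','w15')
E
```

```text
22.42 p [ 547.  -173.8   93.7] rot [-179.62   -0.51    9.25] j [-23.13   9.36  97.99   0.62  72.43  57.44] sum -0.23 f [-0.9  0.6 -0.6] gap 59.8
tip est [ 547.6 -173.3   23.7]
22.92 p [ 547.4 -174.    94.6] rot [-179.65   -0.55    9.25] j [-23.12   9.3   97.94   0.62  72.47  57.44] sum -0.28 f [ 0.8  0.7 -0.1] gap 26.7
tip est [ 548.  -173.5   24.7]
```

View pics/w15.png

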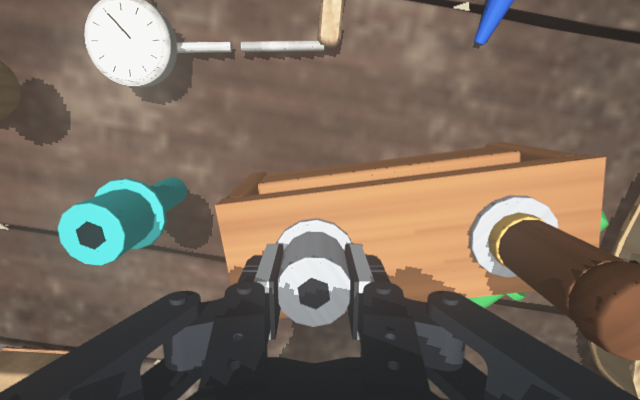

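```bash
python3 -m pendant '[0,0,8,0,22, 0,0,10,0,22, 0,0,12,0,22, 0,0,12,0,22, 0,0,12,0,22, 0,0,12,0,22, 0,0,12,0,22, 0,0,12,0,22, 0,0,10,0,22, 0,0,0,0,22]' >/dev/null; python3 st.py
python3 - <<'E'
from h import *
s=snap('wrist','w16')
E
```

```text
23.8 p [ 547.4 -174.   208.1] rot [-179.75   -0.71    9.25] j [-23.13   3.68  91.74   0.59  84.11  57.57] sum -0.47 f [ 1.   0.  -2.5] gap 26.5
tip est [ 548.2 -173.6  138.1]
```

View pics/w16.png

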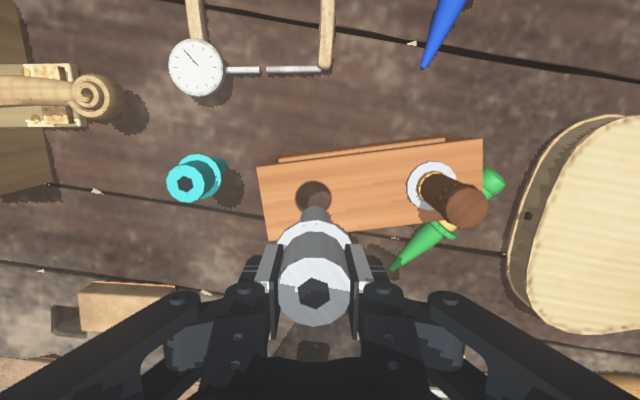

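```bash
python3 -m pendant '[-1.4,18,1,0,22, -1.4,18,1,0,22, -1.4,18,1,0,22, -1.4,18,1,0,22, -1.4,18,1,0,22, -1.4,18,1,0,22, -1.4,18,1,0,22, -1.4,18,1,0,22, -1.4,18,1,0,22, -1.4,18,1,0,22, -1.4,18,1,0,22, -1.4,18,1,0,22]' >/dev/null; python3 st.py
```

```text
24.85 p [523.3  48.  208.3] rot [-179.52    0.23    8.87] j [-0.65 -3.18 98.59  0.44 84.9  80.44] sum 0.31 f [ 0.7 -0.4 -2.9] gap 26.3
tip est [522.9  48.6 138.3]
```

```bash
python3 -m pendant '[-1,16,0,0,22, 0,15,0,0,22, 0,15,-2,0,22, 0,12,-3,0,22, 0,6,-3,0,22, 0,0,0,0,22, 0,0,0,0,22]' >/dev/null; python3 st.py
python3 - <<'E'
from h import *
s=snap('wrist','w17');crop('w17',250,110,390,260,4,'w17c')
E
```

```text
25.43 p [518.2 118.6 193.9] rot [-179.44    0.76    9.12] j [ 7.   -1.24 98.23  0.54 83.8  87.82] sum 0.78 f [ 0.6 -0.5 -2.4] gap 26.5
tip est [517.2 119.1 123.9]
```

View pics/w17c.png

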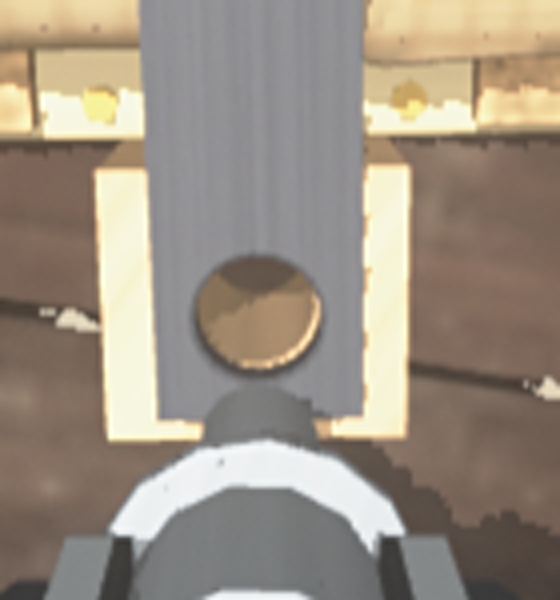

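```bash
python3 - <<'E'
from h import *
s=load('w17'); C=lambda U,V:((U+.5)/4-.5+250,(V+.5)/4-.5+110)
print('hole',at_z(s,*C(259,313),77).round(1))
E
python3 -m pendant '[2,0.5,-10,0,22, 2,0.5,-10,0,22, 1,0.3,-8,0,22, 0,0,-6,0,22, 0,0,0,0,22, 0,0,0,0,22]' >/dev/null; python3 st.py
python3 - <<'E'
from h import *
from scipy.spatial.transform import Rotation as R
s=snap('wrist','w18');crop('w18',250,130,390,270,4,'w18c')
q=sensors.sense(); M=R.from_euler('xyz',q['tcp_rot'],degrees=True).as_matrix()
u=proj(s,q['tool_pos']+M@np.array([0,0,68.6])); print(((u[0]-250+.5)*4-.5,(u[1]-130+.5)*4-.5))
for P in ([523.2,119.8,77],): u=proj(s,P); print(((u[0]-250+.5)*4-.5,(u[1]-130+.5)*4-.5))
E
```

```text
hole [523.6 119.7  77. ]
25.98 p [523.6 116.5 155. ] rot [-179.49    0.86    8.87] j [ 6.74  1.27 99.87  0.49 79.74 87.78] sum 0.88 f [-0.6  0.7 -2.9] gap 27.0
tip est [522.4 117.   85. ]
(np.float64(254.41821599966966), np.float64(345.532380932927))
(np.float64(238.67587438650935), np.float64(319.7615363485628))
```

View pics/w18c.png

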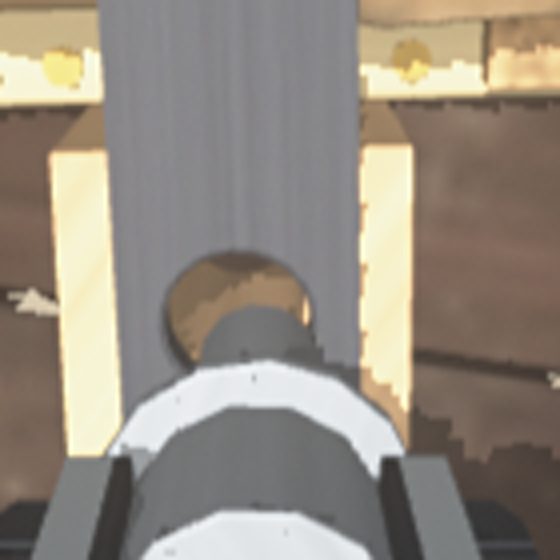

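```bash
python3 -m pendant '[2,2.5,0,0,22, 0,0,0,0,22, 0,0,0,0,22]' >/dev/null; python3 st.py
python3 - <<'E'
from h import *
s=snap('wrist','w19');crop('w19',250,130,390,270,4,'w19c')
E
```

```text
26.28 p [526.  119.2 155.7] rot [-179.49    0.82    8.86] j [ 6.99  1.65 99.4   0.49 79.78 88.05] sum 0.84 f [-0.2  0.1 -2.8] gap 26.4
tip est [525.  119.7  85.7]
```

View pics/w19c.png

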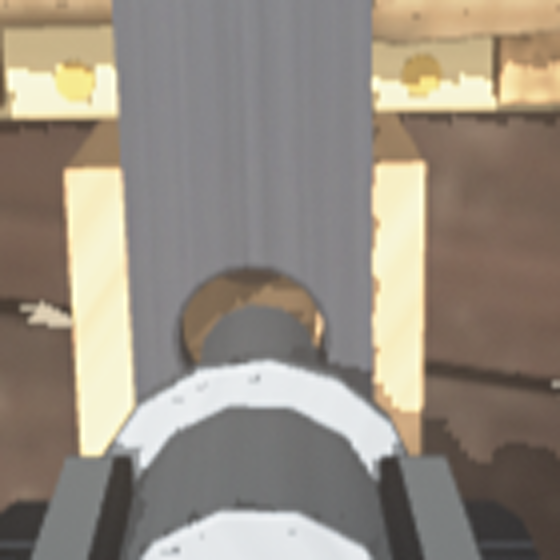

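```bash
python3 -m pendant '[0,0.5,-6,0,22, 0,0,-6,0,22, 0,0,-5,0,22, 0,0,0,0,22]' >/dev/null; python3 st.py
```

```text
26.67 p [526.7 120.1 138.3] rot [-179.49    0.68    8.88] j [  7.07   2.54 100.39   0.5   77.77  88.08] sum 0.7 f [-0.4 -0.4 -3.2] gap 26.5
tip est [525.8 120.6  68.3]
```

```bash
python3 -m pendant '[-1,0,-5,0,22, -0.5,0,-5,0,22, 0,0,0,0,22]' >/dev/null; python3 st.py
python3 -m pendant '[0,0,-7,0,22, 0,0,-7,0,22, 0,0,-7,0,22, 0,0,0,0,22]' >/dev/null; python3 st.py
```

```text
26.92 p [524.6 120.1 126.5] rot [-179.49    0.74    8.89] j [  7.1    2.93 101.27   0.5   76.56  88.09] sum 0.76 f [ 0.4  0.4 -3.4] gap 26.3
tip est [523.6 120.5  56.5]
27.25 p [524.4 120.  103. ] rot [-179.49    0.75    8.89] j [  7.09   4.33 102.41   0.51  74.03  88.07] sum 0.77 f [-1.4 -0.5 -3.3] gap 26.2
tip est [523.4 120.5  33.1]
```

```bash
python3 -m pendant '[0,0,-6,0,22, 0,0,-5,0,22, 0,0,-3,0,22, 0,0,0,0,22]' >/dev/null; python3 st.py
python3 -m pendant '[0,0,-2,0,22, 0,0,-2,0,22]' >/dev/null; python3 st.py
```

```text
27.58 p [524.1 119.9  86.9] rot [-179.49    0.81    8.88] j [  7.09   5.41 103.08   0.51  72.33  88.05] sum 0.82 f [ 0.  -0.4 -2.8] gap 26.5
tip est [523.  120.4  16.9]
27.75 p [524.4 120.   85.6] rot [-179.49    0.8     8.89] j [  7.1    5.55 103.08   0.51  72.18  88.05] sum 0.81 f [-16.4  -1.9  27.6] gap 26.2
tip est [523.4 120.5  15.6]
```

```bash
python3 -m pendant '[0,0,0,0,22, 0,0,0,0,60, 0,0,0,0,60, 0,0,0,0,60, 0,0,0,0,60, 0,0,0,0,60]' >/dev/null; python3 st.py
python3 -m pendant '[0,0,8,0,60, 0,0,10,0,60, 0,0,12,0,60, 0,0,12,0,60, 0,0,12,0,60, 0,0,12,0,60, 0,0,15,0,60, 0,0,15,0,60, 0,0,15,0,60, 0,0,0,0,60]' >/dev/null; python3 st.py
python3 - <<'E'
from h import *
s=snap('wrist','w20'); snap('side','s20'); crop('s20',260,150,400,250,5,'s20c')
E
```

```text
28.25 p [527.1 120.4  89. ] rot [-179.5     0.44    8.89] j [  7.1    5.38 102.87   0.51  72.21  88.05] sum 0.46 f [-0.  -0.6  0.1] gap 59.9
tip est [526.5 120.9  19. ]
29.08 p [527.8 120.5 216. ] rot [-1.7951e+02  8.0000e-02  8.8900e+00] j [ 7.1  -1.14 95.8   0.49 85.43 88.17] sum 0.1 f [0.7 0.5 1.3] gap 59.8
tip est [527.6 121.  146. ]
```

View pics/w20.png

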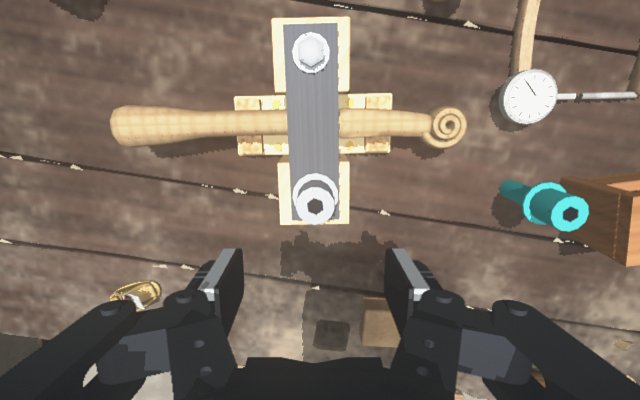

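View pics/s20c.png

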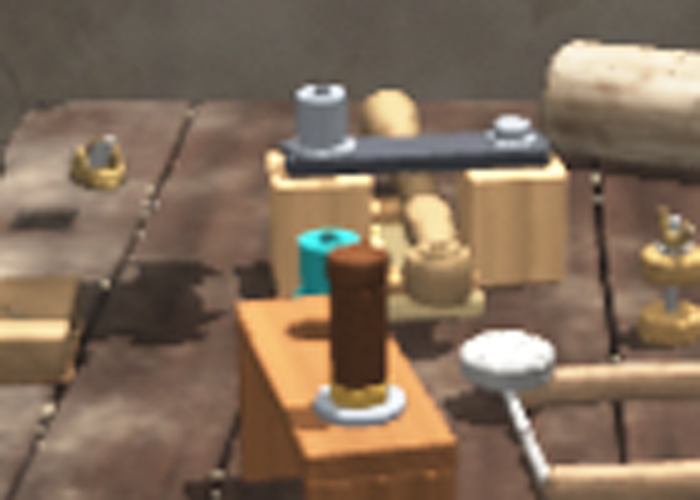

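The bolt's flange lies flat on the strap, with the head at (315,205) in the wrist view. The strap is in line, and the drift stands with its collar down in its socket. The spool and block look undisturbed. I'll check the heights, then hand in.

```bash
python3 - <<'E'
from h import *
s=load('w20'); print('head top',dep(s,324,206).round(1),'flange',dep(s,315,181).round(1),'strap',dep(s,314,130).round(1))
t=snap('top','top20'); a=load('top0')
for n,p in [('block',(305,286)),('spool',(291,135))]: print(n,dep(a,*p).round(1),dep(t,*p).round(1))
S=load('s20'); print('drift collar/knob',dep(S,331,230).round(1),dep(S,331.5,200).round(1))
E
python3 -m pendant '[0,0,0,0,60, 0,0,0,0,60]'; python3 -c "
from bench import job
print(job.hand_in())"
```

```text
head top [524.8 112.9 110.5] flange [537.5 121.7  87.5] strap [575.3 128.5  75.9]
block [375.1  -2.3  27.3] [375.1  -2.4  29.7]
spool [709.7  38.2  48.8] [710.7  38.4  45.9]
drift collar/knob [ 571.6 -268.6   93.8] [ 573.1 -266.3  157.4]
time: 29.4
tool_pos: [524.6, 120.0, 208.9]
tcp_rot: [-179.5, 0.6, 8.9]
ft_force: [-0.7, -0.1, 0.3]
finger_gap: 59.9
the job is handed in; nothing more can be done
None
```

The job is done and handed in at 29.4 s, in the order asked. I pushed the drift down until its collar met the strap, with about 35 N at the wrist and the collar near z = 77 mm. That brought the holes into line. I then pulled the drift out, put it back in its own socket, and dropped the bolt through both holes until its flange rested on the strap, with about 28 N at the wrist and the flange near z = 77 mm.

**Last checks:**
- **Bolt:** its head top reads 110.5 mm, where 111 mm is expected.
- **Drift:** it stands in its socket with its collar down and the knob top at about 157 mm, as expected.
- **Strap:** it looks in line with the pillars.
- **Spool and block:** they have not visibly moved. Re-reading the same pixels gave positions within 1 mm and heights within 3 mm.

**Disagreements and oddities:**
- **Flange reading:** one depth reading near the bolt's flange gave 87.5 mm, above the flange. I took it to be a pixel on the side of the head.
- **Hand tilt:** fast moves tipped the hand by up to 5 degrees. I worked the tilt out before inserting anything.
- **Look-alikes:** the blue and green look-alikes, which stood on their tips, fell over early on. The hand did not touch them, and they are still on the bench.

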